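# Set the cut-off saw's length stop one hole longer

## Task

The next batch of strips has to be cut one size longer. Swing the guard hood of the little bench saw up and back past the pull of its spring, so that it stays fully open by itself; then press in the black button of the orange length stop and slide the stop one hole to the right (seen from the front of the saw), away from the blade, until the button pops fully out in that next hole. Keep off the saw blade, do not knock the things lying round the saw, and leave the hood standing open.

Things in the scene. Friction and masses are not known exactly. Their poses are not given: they have to be found in the camera images.
- cutoff_saw: dark grey bench cut-off saw, 230 (x) x 290 (y) x 55 mm to its deck, fixed; origin under its middle, x to its back, y to its left. A hood of clear panels with yellow cheeks covers it; under it blade and motor (left), a fence along y (front x +10, top z 75 mm) and, before it, the rod of the length stop. Outside: feed lever with black ball on the left (y +157), spring strut on the right (y -153)
- stop_rod: 14 mm square steel rod along the saw's y at x -55, z 88 mm of the saw, with holes every 25 mm; its end brackets are 48 mm tall above the deck, at y +46 and -136 mm of the saw. Origin on its axis at the hole where the stop starts; fixed to the saw
- saw_blade: steel saw blade, 84 mm across, upright in the saw's x-z plane, at x +30, y +62, z +90 mm of the saw; origin at its centre. Not to be touched
- guard_hood (a joint): hood angle in rad: 0 shut, 1.60 open at its stop (judged open above 1.48); it turns about the saw's y, front up and back. It weighs about 0.4 kg; a strut pulls it shut below about 1.1 rad (some 6 N at the lift bar to start, less farther on) and open above: let go earlier it drops shut, past that it swings on by itself and stays
- hood_bar (a point): middle of the black lift bar, a bow over the hood's front top edge: round, 12 mm thick, along the saw's y, 150 mm clear between its two standoffs, 42 mm clear of the hood's roof; push it from the front and below with tilted fingers, or pinch it from above. Hood shut: at x -75, z 195 mm of the saw; 201 mm from the hinge axis. The point's axes are the hood's
- hood_hinge (a point): middle of the hood's hinge axis, at x +90, y 0, z 80 mm of the saw; does not move; its axes are the saw's
- stop_collar (a joint): travel of the orange stop collar in m: 0 where it starts, growing to the right (the saw's -y, away from the blade), to 0.085. Holes at 0, 0.025, 0.050 and 0.075. About 1.5 N of friction while the button is in; locked (1 mm play) while the button is out in a hole
- collar_grip (a point): centre of the orange stop collar, on the rod's axis: a block 30 mm (saw's x) x 40 mm (y) x 34 mm (z). A steel foot, 6 mm thick, stands at its left end (y +20 to +26 mm) and reaches back to the fence. There is room to pinch the collar from above along the saw's x, one pad on the button, one on the back. Axes are the saw's
- stop_button (a joint): how far the black button is pressed, in m: 0 out, 0.006 fully in; 14 mm across, mid front face of the collar, 8 mm out, moves along the saw's +x; 4 N to start, 7 N fully in. From 0.005 the collar is free to slide. Let go between holes it stays in by 4.5 mm and the collar still slides; over a hole it springs out by itself and locks
- next_hole (a point): the point on the rod's axis where collar_grip must come: the next hole, 25 mm to the right of the first; fixed to the saw
- marker: white marker pen with a red cap, 135 mm long, lying in front of the saw; origin under its middle
- caliper: steel caliper, 230 mm long, lying left of the saw; origin under its middle
- strip_a: square wooden strip, 240 x 10 x 10 mm, lying right of the saw, the one nearer to it of two; origin under its middle
- tape_roll: roll of black tape, 64 mm across, 19 mm high, lying behind the saw to the right; origin under its middle

How it is judged:
By the outcome, as a careful person would: the job done as asked, in the order asked, and still so for the second after the job is handed in, with the robot touching nothing.
It also fails if it takes over 48 s, if anything falls off the work surface, if the arm or the gripper's body presses on something with over 40 N, if the wrist force passes 120 N, or if a joint passes its speed limit or range.

## Robot

A 7-joint arm with a two-finger parallel gripper is mounted at the origin on a cart in front of the work surface, level with it; the furniture and walls round the work are solid. World frame = base frame: x ahead of the robot, y to its left, z up, the work surface at z = 0. Lengths are in m, angles in rad, forces in N, time in s.
With the tool pointing down it reaches from about 0.35 to 0.9 m from the base axis. Payload 8.1 kg.
Tool frame: the origin (TCP) lies between the finger pads; the fingertips stand 22 mm ahead of it and the grasp point (between the pads) lies 3 mm ahead of it (arm.tip_reach is the distance from the TCP to the fingertips, in m); z points along the fingers, y is the line along which they close (so a half turn about z gives the same grasp; the last joint's range is limited). The gripper opens to 92 mm and grips with 3 to 60 N. Pads are 19 mm wide; open, the fingers measure 130 mm over their backs; the gripper's body (75 mm by 190 mm) begins 47 mm behind the grasp point.
Start: joints at [-1.258, 0.434, 0.025, 1.573, -0.012, 1.134, -0.075], TCP at [0.252, 0.572, 0.249] pointing down, gripper open.
Joint ranges: [-2.62, 2.62], [-0.44, 2.09], [-1.27, 1.32], [0.08, 2.57], [-1.32, 4.46], [0.12, 2], [-2.74, 2.74]. Speed limits (rad/s): [2.22, 2.22, 3.01, 3.01, 3.14, 3.14, 3.14].

## Interface

Orientations are given as a rotation vector (axis times angle).
In Python, from cell import telemetry, vision, job, arm gives the robot as it stands. The module is installed in compiled form; this text tells all that it offers.
- The arm moves only by the shell command python3 -m creep 'ROWS' [FORCE]. ROWS is text: rows parted by semicolons, each of 7 numbers parted by spaces: the finger opening in cm, from 0 to 9.18, then the shift along the tool's x, y, z in cm, then the turn, a rotation vector about the tool's x, y, z in degrees. A call has 1 to 5 rows; each row is the pose to reach, as a shift and turn from the pose commanded when the call began, along the tool's axes at that moment; what a row does not reach only later rows make up. A row lasts 1/8 s, in which the tool goes at most 62.5 mm and 10.7 degrees, less where a joint would pass 70% of its speed; a pose out of reach is approached as far as the arm can. A call with a gripper value outside its range is refused whole. The fingers move at their own pace and stop on an object; FORCE is the grip in N (left out, the last holds). Time passes only in rows, so rows that repeat a pose let the fingers close. It gives the time, the measured TCP pose, the force, the opening and the grip force at its end, in the units of the state.
- telemetry.observe(): the state, without advancing time (a new reading comes with each control period).
- vision.get_image(name): name is "scene" or "top" or "wrist"; returns the picture (384x512x3 uint8, red, green, blue); there is no depth.
- vision.camera_info(name): a dict with "fov_y" (degrees; the focal length in pixels is half the picture's height over the tangent of half this angle, whatever the lens; pixels are square), "cx", "cy" (the principal point, pixels), "extrinsics" (4x4, takes a point from camera to world coordinates). Camera axes: x right, y down, z forward; pixel columns grow to the right and rows downward; lengths in m; the calibration is good to about 2 mm. A picture is of the moment at which its call begins: read the wrist's pose just before it. camera_info takes no time and is no camera call; for the wrist camera it gives the pose at the moment of the call.
- job.sign_off(): hands the job in; it is judged then, once.
The state is a dict: "clock": time; "joints": joint angles; "dq": joint speeds; "joint_efforts": joint torques, N m; "position": TCP position; "ee_rot": TCP orientation; "force": force on the tool from outside, world axes, zero at the start; "ft_torque": the same for the moment, N m; "width": opening from 0.0 (shut) to 1.0 (fully open); "gripper_force": force on a finger pad.
Only numpy, scipy, OpenCV 4.12 (cv2) and the standard library are available. Lean on these libraries where they do the work, as an engineer would, in place of code of your own. Each camera call takes 0.05 s, during which the arm holds its last target. There are 200 camera calls.

## Working session

There is one attempt and no reset: what is moved stays moved. The work goes in short steps, Python scripts to look and compute and a shell command to move; the robot and the scene stay as the last step left them, time stands still between calls to the robot, and variables do not carry over. Pictures are saved under pics/ and viewed, at most 10 in all, crops included, and the job is handed in when it is done.

```bash
mkdir -p pics; python3 - <<'E'
from cell import telemetry, vision, arm
import cv2,numpy as np
s=telemetry.observe();print({k:np.round(v,3).tolist() for k,v in s.items()})
for n in("scene","top"):
    im=vision.get_image(n);c=vision.camera_info(n);print(n,c["fov_y"],c["cx"],c["cy"],np.round(c["extrinsics"],4).tolist(), [k for k in c])
    cv2.imwrite(f"pics/{n}0.png",im[:,:,::-1]); cv2.imwrite(f"pics/{n}0b.png",cv2.resize(im[:,:,::-1],(768,576),interpolation=cv2.INTER_CUBIC))
E
```

```text
{'clock': 0.0, 'joints': [-1.258, 0.435, 0.025, 1.574, -0.012, 1.134, -0.075], 'dq': [-0.001, 0.001, 0.001, 0.001, 0.001, 0.0, 0.0], 'joint_efforts': [-0.001, -66.785, 0.984, -31.446, -0.061, 0.043, 0.0], 'position': [0.252, 0.571, 0.248], 'ee_rot': [-0.648, -3.074, 0.002], 'force': [-1.324, 0.552, -0.335], 'ft_torque': [0.016, 0.011, 0.012], 'gripper_force': 0.0, 'width': 1.0}
scene 53.09384950965527 251.15909112834146 187.55483722416108 [[0.5996, -0.5895, 0.5412, -0.1151], [-0.8, -0.4256, 0.4228, -0.5258], [-0.0189, -0.6865, -0.7268, 1.0498], [0.0, 0.0, 0.0, 1.0]] ['fov_y', 'cx', 'cy', 'extrinsics']
top 45.95544936630753 251.2553674220754 192.802418658756 [[0.0127, -0.985, 0.172, 0.3518], [-0.9999, -0.0141, -0.007, 0.0291], [0.0093, -0.1719, -0.9851, 1.3389], [0.0, 0.0, 0.0, 1.0]] ['fov_y', 'cx', 'cy', 'extrinsics']
```

View pics/scene0b.png

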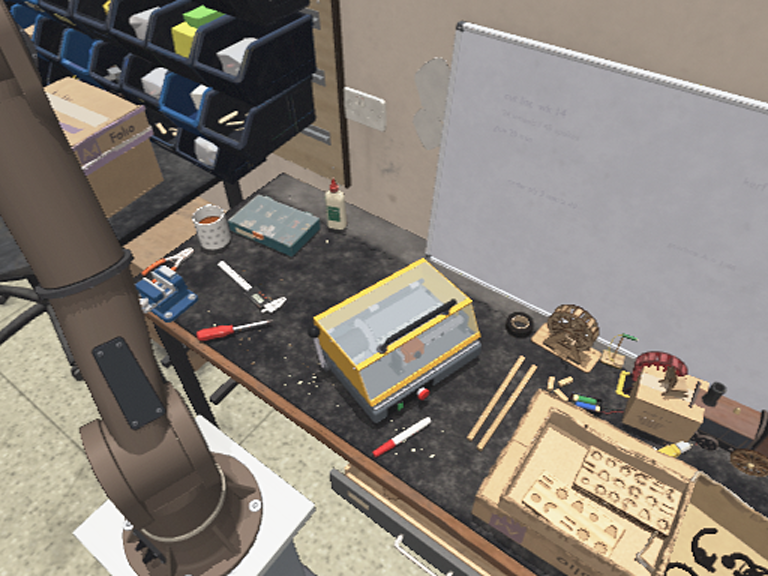

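View pics/top0b.png

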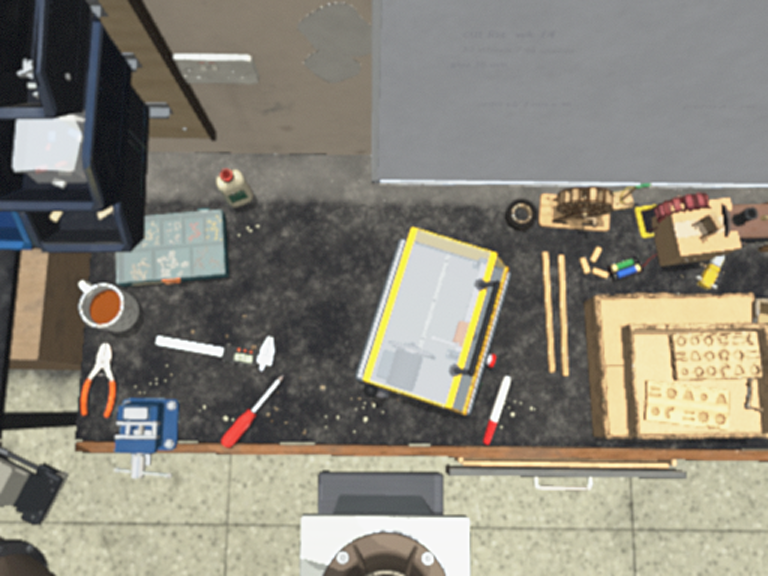

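```bash
python3 - <<'E'
import cv2
a=cv2.imread("pics/top0.png")[140:290,230:350]; b=cv2.imread("pics/scene0.png")[160:290,200:330]
a=cv2.resize(a,(480,600),interpolation=cv2.INTER_CUBIC);cv2.imwrite("pics/c1.png",a)
b=cv2.resize(b,(600,600),interpolation=cv2.INTER_CUBIC);cv2.imwrite("pics/c2.png",b)
E
```

```text
(no output)
```

View pics/c1.png

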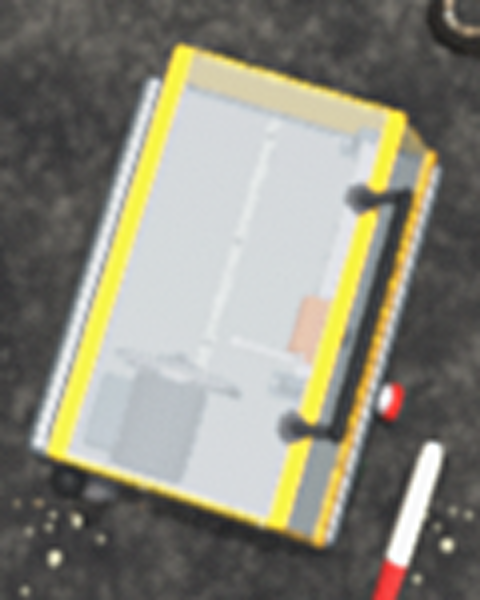

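View pics/c2.png

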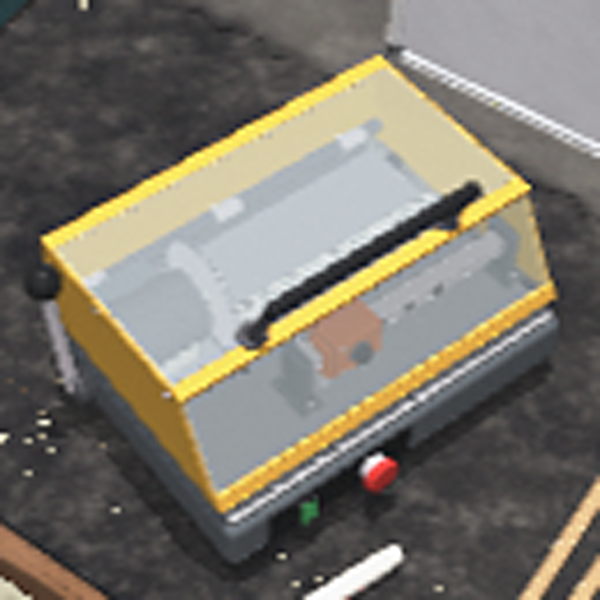

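c1/c2 show the shut hood: bar ends at c1 (405,193)/(338,430) and c2 (475,188)/(256,332); roof corners clear in both; the orange collar's button at c2 (363,352). The saw front faces world -y.

```bash
cat > h.py <<'E'
import numpy as np
from cell import telemetry, vision
from scipy.spatial.transform import Rotation as R
def ray(n,p,c=None):
    c=c or vision.camera_info(n);f=192/np.tan(np.radians(c["fov_y"]/2));T=np.array(c["extrinsics"])
    d=T[:3,:3]@[(p[0]-c["cx"])/f,(p[1]-c["cy"])/f,1];return T[:3,3],d/np.linalg.norm(d)
def plane(n,p,z):
    o,d=ray(n,p);return o+d*(z-o[2])/d[2]
def tri(rs):
    A=sum(np.eye(3)-np.outer(d,d) for o,d in rs);b=sum((np.eye(3)-np.outer(d,d))@o for o,d in rs)
    x=np.linalg.solve(A,b);return x,max(np.linalg.norm(np.cross(x-o,d)) for o,d in rs)
E
python3 - <<'E'
from h import *
t=lambda u,v:("top",(230+u/4-.4,140+v/4-.4)); s=lambda u,v:("scene",(200+u/4.615-.4,160+v/4.615-.4))
P={}
for k,a,b in [("barR",(405,193),(475,188)),("barL",(338,430),(256,332)),("BR",(180,46),(382,58)),("FR",(403,113),(530,187)),("FL",(275,527),(177,395)),("BL",(55,456),(45,240)),("red",(393,400),(381,472))]:
    P[k],e=tri([ray(*t(*a)),ray(*s(*b))]);print(k,P[k].round(4),round(e,4))
for a,b in(("barL","barR"),("FL","FR"),("BL","BR")):
    d=P[a]-P[b];print(a,np.degrees(np.arctan2(d[1],d[0]))-90,np.linalg.norm(d))
d=P["BL"]+P["BR"]-P["FL"]-P["FR"];print(np.degrees(np.arctan2(d[1],d[0])))
print("bar mid",(P["barL"]+P["barR"])/2, "button z.088",plane(*s(363,352),.088))
print("roof mid",(P["BL"]+P["BR"]+P["FL"]+P["FR"])/4)
E
```

```text
barR [ 0.5671 -0.1835  0.1968] 0.0002
barL [ 0.4099 -0.1354  0.1797] 0.0082
BR [ 0.6765 -0.0417  0.1451] 0.0003
FR [ 0.6318 -0.1925  0.1447] 0.0002
FL [ 0.355  -0.1046  0.147 ] 0.0006
BL [0.3983 0.0392 0.1522] 0.0
red [ 0.4453 -0.2014  0.0361] 0.0008
barL 73.01972142428275 0.16534336347391768
FL 72.3811903424741 0.29033647708065424
BL 73.79797200469255 0.2898891656925593
73.36805362229919
bar mid [ 0.48849952 -0.15945899  0.18824542] button z.088 [ 0.4863821  -0.15627539  0.088     ]
roof mid [ 0.51539973 -0.07487838  0.14721995]
```

```bash
cat >> h.py <<'E'
YAW=np.radians(73.1)
def setyaw(y):
    global YAW; YAW=np.radians(y)
def Rd(tilt=0): # tool down, tool y along saw x; tilt about saw y, deg
    c,s=np.cos(YAW),np.sin(YAW); y=np.array([c,s,0]);z=np.array([0,0,-1.]);x=np.cross(y,z)
    return R.from_rotvec(np.radians(tilt)*np.array([-s,c,0]))*R.from_matrix(np.c_[x,y,z])
def go(p,tilt=0):
    s=telemetry.observe();r=R.from_rotvec(s["ee_rot"])
    print(round(s["clock"],2),np.round(s["position"],4),"shift",np.round(r.inv().apply(np.array(p)-s["position"])*100,2),"turn",np.round((r.inv()*Rd(tilt)).as_rotvec()*180/np.pi,2))
def saw(o,p):
    c,s=np.cos(YAW),np.sin(YAW);return np.array([o[0]+c*p[0]-s*p[1],o[1]+s*p[0]+c*p[1],p[2]])
E
python3 - <<'E'
from h import *
s=lambda u,v:("scene",(200+u/4.615-.4,160+v/4.615-.4));t=lambda u,v:("top",(230+u/4-.4,140+v/4-.4))
for f,a,b in((s,(475,188),(256,332)),(t,(405,193),(338,430))):
    A,B=plane(*f(*a),.195),plane(*f(*b),.195);print(A,B,(A+B)/2)
go([.488,-.159,.30])
E
```

```text
[ 0.56871484 -0.18287724  0.195     ] [ 0.39402668 -0.13745322  0.195     ] [ 0.48137076 -0.16016523  0.195     ]
[ 0.56734684 -0.18366512  0.195     ] [ 0.41512464 -0.13881095  0.195     ] [ 0.49123574 -0.16123804  0.195     ]
0.1 [0.2523 0.5713 0.248 ] shift [-51.06 -57.29  -5.11] turn [-0.08  0.   -6.93]
```

```bash
python3 -m creep '9 0 0 -5 0 0 0;9 -4 -4.5 -5 0 0 0;9 -8 -9 -5 0 0 0;9 -12 -13.5 -5 0 0 0;9 -16 -18 -5 0 0 0' 20 ; python3 -m creep '9 -4 -4.5 0 0 0 0;9 -8 -9 0 0 0 0;9 -12 -13.5 0 0 0 0;9 -16 -18 0 0 0 0;9 -18 -20 0 0 0 0'; python3 -c "
from h import *
go([.487,-.160,.30])"
```

```text
clock: 0.72
position: [0.3264, 0.3403, 0.2985]
ee_rot: [-0.649, -3.074, 0.0]
force: [1.6, 0.1, 0.3]
width: 0.979
gripper_force: 0.0
clock: 1.35
position: [0.4102, 0.0834, 0.2988]
ee_rot: [0.655, 3.073, -0.0]
force: [0.2, -0.2, 0.7]
width: 0.98
gripper_force: 0.0
1.35 [0.4102 0.0834 0.2988] shift [-16.93 -19.09  -0.12] turn [-0.01  0.   -7.15]
```

```bash
python3 -m creep '9 -4 -4.5 0 0 0 0;9 -8 -9 0 0 0 -3;9 -12.5 -14 0 0 0 -7;9 -17 -19 0 0 0 -7;9 -17 -19 0 0 0 -7' ; python3 - <<'E'
from h import *
import cv2
go([.487,-.160,.195])
c=vision.camera_info("wrist");im=vision.get_image("wrist");cv2.imwrite("pics/w1.png",im[:,:,::-1])
print(c["fov_y"],np.round(c["extrinsics"],3).tolist())
f=192/np.tan(np.radians(c["fov_y"]/2));T=np.linalg.inv(c["extrinsics"])
for p in saw([.509,-.088],[-.075,.07,.195]),saw([.509,-.088],[-.075,-.07,.195]):
    q=T@np.r_[p,1];print("pred",q[0]/q[2]*f+c["cx"],q[1]/q[2]*f+c["cy"])
E
```

```text
clock: 1.98
position: [0.4886, -0.1604, 0.2986]
ee_rot: [0.47, 3.106, -0.004]
force: [-0.3, 1.2, -0.5]
width: 0.984
gripper_force: 0.0
1.98 [ 0.4886 -0.1604  0.2986] shift [1.700e-01 1.000e-02 1.036e+01] turn [-0.13  0.03 -0.3 ]
60.60081295874078 [[0.295, 0.919, 0.261, 0.419], [0.956, -0.283, -0.082, -0.138], [-0.002, 0.273, -0.962, 0.436], [0.0, 0.0, 0.0, 1.0]]
pred 259.8062375240801 102.98280310134845
pred 260.52196522459536 279.40623552767863
```

View pics/w1.png

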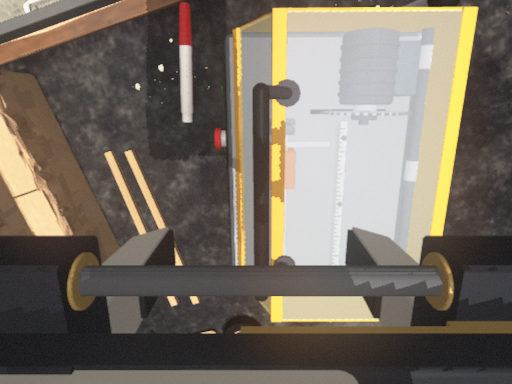

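Bar is vertical in the image at column 262 (predicted 260), so the estimate holds. Descend and pinch.

```bash
python3 -m creep '6 0 0 5 0 0 0;6 0 0 9 0 0 0;6 0.1 0.1 10.3 0 0 0;6 0.1 0.1 10.3 0 0 0' 25; python3 -m creep '0 0 0 0 0 0 0;0 0 0 0 0 0 0;0 0 0 0 0 0 0;0 0 0 0 0 0 0'; python3 - <<'E'
from h import *
s=telemetry.observe();p=s["position"];print(p)
# arc from here: hinge at saw-x +.165, z .080
for th in (.1,.2,.3,.4,.5,.6,.7,.8,.9,1.,1.1,1.2,1.3):
    f=np.arctan2(.115,.165)+th;print(th,"y %.2f z %.2f"%(100*(.165-.201*np.cos(f)),-100*(.201*np.sin(f)-.115)))
E
```

```text
clock: 2.52
position: [0.4879, -0.1534, 0.1957]
ee_rot: [-0.458, -3.107, -0.001]
force: [0.8, 0.2, 0.5]
width: 0.661
gripper_force: 0.0
clock: 3.02
position: [0.4882, -0.1545, 0.1961]
ee_rot: [0.46, 3.107, 0.0]
force: [-0.1, 0.1, 0.8]
width: 0.266
gripper_force: 0.0
[ 0.48821417 -0.15448739  0.19605444]
0.1 y 1.24 z -1.58
0.2 y 2.62 z -3.04
0.3 y 4.14 z -4.35
0.4 y 5.79 z -5.51
0.5 y 7.54 z -6.49
0.6 y 9.38 z -7.30
0.7 y 11.29 z -7.91
0.8 y 13.26 z -8.34
0.9 y 15.25 z -8.56
1.0 y 17.26 z -8.59
1.1 y 19.26 z -8.41
1.2 y 21.24 z -8.03
1.3 y 23.16 z -7.46
```

```bash
python3 -m creep '2.5 0 -0.5 0 0 0 0;0 0 -0.5 0 0 0 0;0 0 -0.5 0 0 0 0;0 0 -0.5 0 0 0 0;0 0 -0.5 0 0 0 0'; python3 -c "
from h import *
go([.487,-.160,.195])"
```

```text
clock: 3.65
position: [0.4866, -0.1592, 0.1957]
ee_rot: [-0.46, -3.108, -0.0]
force: [0.7, 0.4, 0.2]
width: 0.119
gripper_force: 25.0
3.65 [ 0.4866 -0.1592  0.1957] shift [-0.06 -0.07  0.07] turn [ 0.   -0.    0.08]
```

```bash
python3 -m creep '0 0 0.6 -0.8 0 0 0;0 0 1.25 -1.6 0 0 0;0 0 2.6 -3.0 0 0 0;0 0 4.1 -4.35 0 0 0;0 0 5.8 -5.5 0 0 0' 35; python3 -c "
from h import *
go([.487,-.160,.195])"
```

```text
clock: 4.28
position: [0.5031, -0.1051, 0.252]
ee_rot: [0.462, 3.107, -0.004]
force: [-0.1, -8.2, -1.0]
width: 0.118
gripper_force: 35.0
4.28 [ 0.5031 -0.1051  0.252 ] shift [-0.05 -5.71  5.72] turn [-0.13  0.04 -0.02]
```

```bash
python3 -m creep '0 0 1.75 -1 0 0 0;0 0 3.6 -1.8 0 0 0;0 0 5.5 -2.4 0 0 0;0 0 7.5 -2.8 0 0 0;0 0 9.5 -3.05 0 0 0'; python3 -m creep '0 0 2 0 0 0 0;0 0 4 0.15 0 0 0;0 0 6 0.5 0 0 0;0 0 7 0.8 0 0 0;0 0 7 0.8 0 0 0';  python3 -c "
from h import *
go([.487,-.160,.195])"
```

```text
clock: 4.9
position: [0.5315, -0.0131, 0.283]
ee_rot: [0.461, 3.105, -0.001]
force: [2.2, -4.8, 2.0]
width: 0.119
gripper_force: 35.0
clock: 5.52
position: [0.5527, 0.0566, 0.2732]
ee_rot: [0.456, 3.106, 0.002]
force: [5.3, -0.1, 1.8]
width: 0.12
gripper_force: 35.0
5.53 [0.5527 0.0566 0.2732] shift [  0.08 -22.65   7.79] turn [0.08 0.11 0.2 ]
```

```bash
python3 -m creep '3 0 0 0 0 0 0;3 0 0.5 -2.5 0 0 0;3 0 0.5 -6 0 0 0;3 0 0.5 -10 0 0 0;3 0 0 -10 0 0 0'; python3 - <<'E'
from h import *
import cv2
cs=[cv2.resize(vision.get_image(n)[y:y+180,x:x+190,::-1],None,fx=2.1,fy=2.1,interpolation=cv2.INTER_CUBIC) for n,x,y in(("scene",180,130),("top",200,110))]
cv2.imwrite("pics/o1.png",np.hstack(cs)); go(saw([.509,-.088],[-.09,-.005,.30]))
E
```

```text
clock: 6.15
position: [0.5518, 0.0554, 0.3753]
ee_rot: [0.457, 3.106, 0.003]
force: [-0.0, 0.7, -0.7]
width: 0.327
gripper_force: 0.0
6.25 [0.5504 0.0543 0.3725] shift [ -0.66 -23.82   7.26] turn [-0.01 -0.09  0.07]
```

View pics/o1.png

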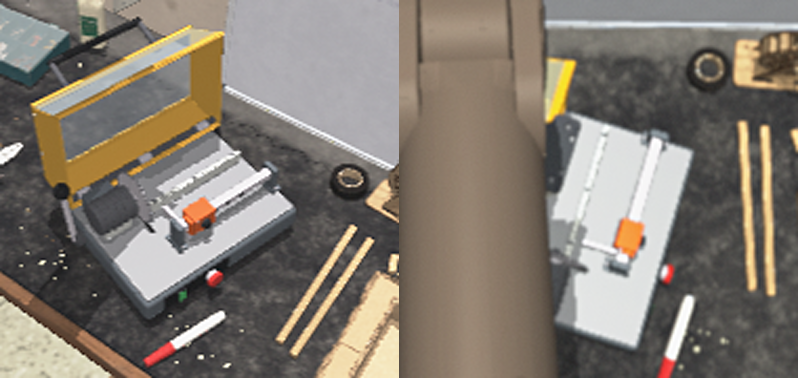

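Hood stands open; collar with button is clearly visible. Move over it and measure.

```bash
python3 -m creep '6 0 -6 0 0 0 0;6 0 -12 0 0 0 0;6 -0.5 -18 3 0 0 0;6 -0.7 -23.5 6 0 0 0;6 -0.7 -23.5 7 0 0 0'; python3 -m creep '6 0 0 0 0 0 0;6 0 0 0 0 0 0'; python3 - <<'E'
from h import *
import cv2
out=[]
for n in("scene","top","wrist"):
    s=telemetry.observe()["position"];c=vision.camera_info(n);im=vision.get_image(n)
    hsv=cv2.cvtColor(im,cv2.COLOR_RGB2HSV);m=cv2.inRange(hsv,(5,170,90),(18,255,255))
    k,l,st,ce=cv2.connectedComponentsWithStats(m)
    for i in range(1,k):
        if 30<st[i,4]<4000: print(n,st[i],ce[i].round(1),plane(n,ce[i],.105).round(4))
    if n=="wrist": cv2.imwrite("pics/w2.png",im[:,:,::-1]);np.save("w2.npy",c["extrinsics"]);print(s)
E
```

```text
clock: 6.88
position: [0.4865, -0.1762, 0.3006]
ee_rot: [-0.47, -3.102, 0.001]
force: [-0.8, 0.7, 0.4]
width: 0.654
gripper_force: 0.0
clock: 7.12
position: [0.4905, -0.1711, 0.3032]
ee_rot: [-0.456, -3.108, -0.001]
force: [0.1, -0.6, -0.6]
width: 0.654
gripper_force: 0.0
scene [268 224  14  18 144] [274.1 231.8] [ 0.4809 -0.1442  0.105 ]
top [ 60 194  19  21 305] [ 69.5 204.1] [0.5285 0.5186 0.105 ]
top [303 215  13  17 134] [308.9 222.9] [ 0.4859 -0.1384  0.105 ]
top [ 53 253   8  24  99] [ 56.1 264.6] [0.3642 0.5412 0.105 ]
top [ 70 255   7  23  89] [ 73.5 265.8] [0.3616 0.4942 0.105 ]
[ 0.49062413 -0.17140095  0.30360683]
```

View pics/w2.png

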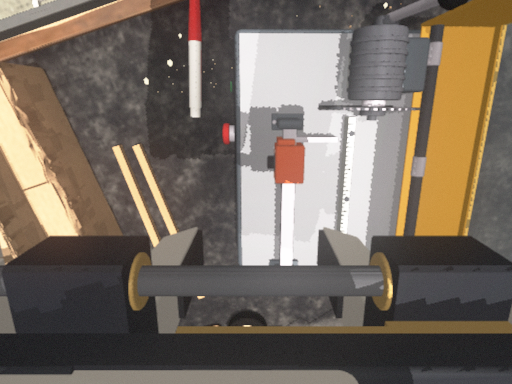

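Collar top face spans cols 275–304, rows ~147–183 (left end face above it, at rows 138–147); button at (271,162); rod column ~288.

```bash
python3 - <<'E'
from h import *
import cv2
c=vision.camera_info("wrist");c=dict(c,extrinsics=np.load("w2.npy"))
im=cv2.imread("pics/w2.png")
h=cv2.cvtColor(im,cv2.COLOR_BGR2HSV)
for r in(143,150,157,165,172,179,184): 
    x=np.where((h[r,250:330,1]>120))[0]+250;print(r,x.min(),x.max(),h[r,290])
for r in(190,200,215,230): print(r,im[r,276:300].mean(1).astype(int))
def pl(p,z):
    o,d=ray("wrist",p,c);return o+d*(z-o[2])/d[2]
y=np.array([-np.sin(YAW),np.cos(YAW)]);x=np.array([y[1],-y[0]])
def sx(p):q=p[:2]-[.509,-.088];return (q@x).round(4),(q@y).round(4)
for p,z in(((289.5,165),.105),((275,165),.105),((304,165),.105),((289,147),.105),((289,183),.105),((270,162),.088),((288,190),.095),((288,240),.095)):
    q=pl(p,z);print(p,z,q.round(4),sx(q))
E
```

```text
143 275 300 [  6 154 195]
150 276 303 [  7 158 191]
157 275 303 [  7 157 192]
165 275 303 [  7 155 191]
172 275 302 [  6 150 192]
179 275 302 [  6 150 191]Traceback (most recent call last):
  File "<stdin>", line 7, in <module>
    return umr_minimum(a, axis, None, out, keepdims, initial, where)
ValueError: zero-size array to reduction operation minimum which has no identity
```

```bash
python3 - <<'E'
from h import *
import cv2
c=vision.camera_info("wrist");c=dict(c,extrinsics=np.load("w2.npy"))
im=cv2.imread("pics/w2.png")
print(im[132:188,290].tolist()[::2])
for r in(190,205,230): print(r,im[r,276:300].mean(1).astype(int))
def pl(p,z):
    o,d=ray("wrist",p,c);return o+d*(z-o[2])/d[2]
y=np.array([-np.sin(YAW),np.cos(YAW)]);x=np.array([y[1],-y[0]])
def sx(p):q=p[:2]-[.509,-.088];return (q@x).round(4),(q@y).round(4)
for p,z in(((275,165),.105),((303.5,165),.105),((289,147),.105),((289,183),.105),((270,162),.088),((288,190),.095),((288,240),.095)):
    q=pl(p,z);print(p,z,q.round(4),sx(q))
E
```

```text
[[180, 178, 186], [179, 175, 183], [178, 175, 182], [141, 146, 170], [74, 96, 183], [75, 99, 193], [77, 99, 185], [68, 91, 168], [73, 101, 192], [73, 101, 191], [78, 103, 195], [75, 101, 192], [76, 101, 193], [76, 100, 191], [78, 102, 193], [80, 103, 193], [75, 100, 191], [80, 102, 193], [78, 102, 193], [78, 101, 193], [79, 100, 192], [80, 101, 193], [78, 102, 189], [82, 104, 194], [77, 101, 189], [93, 134, 242], [249, 249, 252], [253, 253, 254]]
190 [140 140 138 142 137 140 234 253 253 252 252 253 252 253 253 253 253 253
 237 203 223 222 221 221]
205 [141 140 141 141 118 189 248 253 252 252 252 252 252 253 253 253 253 247
 227 222 221 221 221 222]
230 [143 142 142 130 123 230 252 252 251 251 251 251 252 252 252 252 248 232
 221 220 219 220 220 220]
(275, 165) 0.105 [ 0.4867 -0.1536  0.105 ] (np.float64(-0.0693), np.float64(0.0023))
(303.5, 165) 0.105 [ 0.4952 -0.1253  0.105 ] (np.float64(-0.0397), np.float64(0.0024))
(289, 147) 0.105 [ 0.4729 -0.1348  0.105 ] (np.float64(-0.0553), np.float64(0.021))
(289, 183) 0.105 [ 0.5094 -0.1447  0.105 ] (np.float64(-0.0542), np.float64(-0.0169))
(270, 162) 0.088 [ 0.4853 -0.1581  0.088 ] (np.float64(-0.0739), np.float64(0.0023))
(288, 190) 0.095 [ 0.5193 -0.1477  0.095 ] (np.float64(-0.0541), np.float64(-0.0273))
(288, 240) 0.095 [ 0.5764 -0.1633  0.095 ] (np.float64(-0.0525), np.float64(-0.0863))
```

```bash
python3 - <<'E'
from h import *
t=saw([.509,-.088],[-.0565,.002,.091]);print(t);go(t)
E
```

```text
[ 0.4906617  -0.14147856  0.091     ]
7.28 [ 0.4906 -0.1716  0.3037] shift [ 0.87  2.88 21.27] turn [0.02 0.04 0.2 ]
```

```bash
python3 -m creep '6 0.9 2.9 4 0 0 0;6 0.9 2.9 9 0 0 0;6 0.9 2.9 14 0 0 0;6 0.9 2.9 14 0 0 0;6 0.9 2.9 14 0 0 0'; python3 - <<'E'
from h import *
t=saw([.509,-.088],[-.0565,.002,.091]);go(t)
E
```

```text
clock: 7.9
position: [0.4907, -0.1426, 0.1649]
ee_rot: [0.459, 3.106, -0.0]
force: [0.6, 0.3, 0.5]
width: 0.653
gripper_force: 0.0
7.9 [ 0.4907 -0.1426  0.1649] shift [0.05 0.1  7.39] turn [0.01 0.11 0.08]
```

```bash
python3 -m creep '6 0 0.1 2.5 0 0 0;6 0 0.1 5 0 0 0;6 0 0.1 7.3 0 0 0;6 0 0.1 7.3 0 0 0;6 0 0.1 7.3 0 0 0'  20; python3 -m creep '3.8 0 0 0 0 0 0;2.5 0 0 0 0 0 0;2.5 0 0 0 0 0 0;2.5 0 0 0 0 0 0;2.5 0 0 0 0 0 0' 20;  python3 - <<'E'
from h import *
t=saw([.509,-.088],[-.0565,.002,.091]);go(t)
E
```

```text
clock: 8.52
position: [0.4913, -0.1418, 0.0921]
ee_rot: [0.459, 3.105, 0.0]
force: [1.0, 0.2, 0.2]
width: 0.654
gripper_force: 0.0
clock: 9.15
position: [0.4906, -0.1406, 0.0907]
ee_rot: [0.458, 3.107, 0.002]
force: [0.6, 3.3, 6.1]
width: 0.348
gripper_force: 20.0
9.15 [ 0.4906 -0.1406  0.0907] shift [-0.03 -0.09 -0.03] turn [0.08 0.04 0.11]
```

Opening 31.9 mm: button fully in. Slide partway.

```bash
python3 -m creep '2.5 -0.4 0 0 0 0 0;2.5 -0.8 0 0 0 0 0;2.5 -1.2 0 0 0 0 0;2.5 -1.5 0 0 0 0 0;2.5 -1.5 0 0 0 0 0';  python3 - <<'E'
from h import *
t=saw([.509,-.088],[-.0565,.002-.025,.091]);go(t)
E
```

```text
clock: 9.78
position: [0.5053, -0.145, 0.0907]
ee_rot: [0.458, 3.107, 0.002]
force: [1.8, 2.9, 5.3]
width: 0.347
gripper_force: 20.0
9.78 [ 0.5053 -0.145   0.0907] shift [-1.   -0.09 -0.03] turn [0.07 0.06 0.11]
```

```bash
python3 -m creep '2.5 0 0 0 0 0 0;2.5 0 0 0 0 0 0;2.5 0 0 0 0 0 0' 3;python3 -m creep '2.5 -0.3 0 0 0 0 0;2.5 -0.6 0 0 0 0 0;2.5 -0.8 0 0 0 0 0;2.5 -0.9 0 0 0 0 0;2.5 -1.0 0 0 0 0 0' ;python3 -m creep '2.5 -0.1 0 0 0 0 0;2.5 -0.2 0 0 0 0 0;2.5 -0.2 0 0 0 0 0' 
```

```text
clock: 10.15
position: [0.5048, -0.1459, 0.0904]
ee_rot: [0.46, 3.107, -0.0]
force: [2.2, -0.9, 3.7]
width: 0.368
gripper_force: 3.0
clock: 10.78
position: [0.5133, -0.1492, 0.0899]
ee_rot: [-0.461, -3.107, 0.001]
force: [-2.1, -3.7, -3.9]
width: 0.386
gripper_force: 3.0
clock: 11.15
position: [0.5157, -0.1497, 0.0901]
ee_rot: [-0.46, -3.108, 0.001]
force: [-1.7, -4.1, -4.2]
width: 0.377
gripper_force: 3.0
```

```bash
python3 -m creep '6 0 0 0 0 0 0;6 0 0 0 0 0 0;6 0 0 -7 0 0 0;6 0 0 -14 0 0 0' ;python3 -m creep '6 1 -3 -6 0 0 0;6 2.5 -3 -6.5 0 0 0;6 2.5 -3 -6.5 0 0 0;6 2.5 -3 -6.5 0 0 0'; python3 - <<'E'
from h import *
import cv2
c=vision.camera_info("wrist");im=vision.get_image("wrist")[:,:,::-1];print(telemetry.observe()["position"])
np.save("w3.npy",c["extrinsics"]);cv2.imwrite("pics/w3.png",im)
s=vision.get_image("scene")[:,:,::-1];cv2.imwrite("pics/s3.png",s)
a=cv2.resize(im[100:220,220:340],(480,480),interpolation=cv2.INTER_CUBIC);b=cv2.resize(s[205:265,250:320],(320,274),interpolation=cv2.INTER_CUBIC)
s0=cv2.resize(s[110:280,180:340],(320,206));
cv2.imwrite("pics/v3.png",np.hstack([a,np.vstack([b,s0])]))
E
```

```text
clock: 11.65
position: [0.5162, -0.1484, 0.2168]
ee_rot: [-0.458, -3.108, -0.0]
force: [1.2, 0.8, 0.0]
width: 0.649
gripper_force: 0.0
clock: 12.15
position: [0.4837, -0.1697, 0.2797]
ee_rot: [-0.457, -3.108, -0.001]
force: [0.2, 0.2, -0.4]
width: 0.657
gripper_force: 0.0
[ 0.48361517 -0.16981384  0.2793716 ]
```

View pics/v3.png

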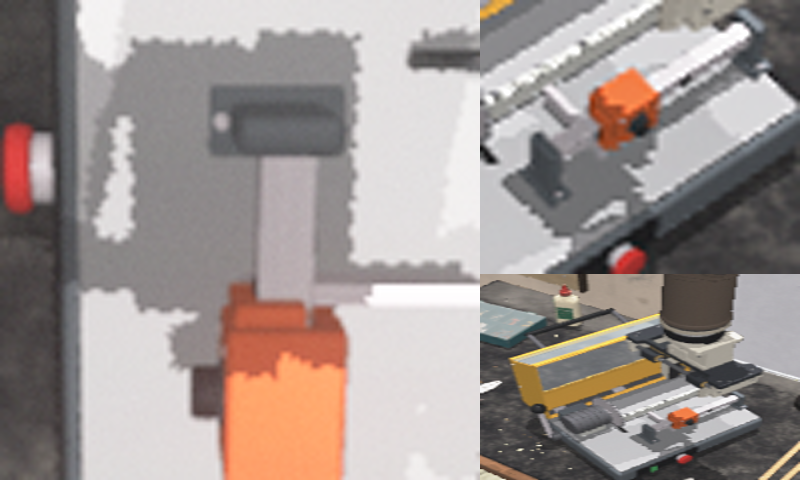

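Button now stands out ~8 mm (crop x 191–224 against a 122 px/30 mm collar); hood stays open. Check the travel numerically.

```bash
python3 - <<'E'
from h import *
import cv2
y=np.array([-np.sin(YAW),np.cos(YAW)])
for f,e in(("w2",(138,268,190,276)),("w3",(180,266,220,277))):
    c=dict(vision.camera_info("wrist"),extrinsics=np.load(f+".npy"));im=cv2.imread(f"pics/{f}.png")
    r0,c0,r1,c1=e;g=cv2.inRange(im[r0:r1,c0:c1],(0,0,0),(75,75,75));yy,xx=np.nonzero(g)
    p=((xx.min()+xx.max())/2+c0,(yy.min()+yy.max())/2+r0);o,d=ray("wrist",p,c);q=o+d*(.088-o[2])/d[2]
    print(f,p,(xx.min()+c0,xx.max()+c0,yy.min()+r0,yy.max()+r0),g.sum()//255,(q[:2]-[.509,-.088])@y)
    m=cv2.inRange(cv2.cvtColor(im,cv2.COLOR_BGR2HSV),(2,120,60),(18,255,255))[130:240,270:310];yy,xx=np.nonzero(m);yb=yy.max()+130.5
    o,d=ray("wrist",(289,yb),c);q=o+d*(.105-o[2])/d[2];print("far edge",yb,(q[:2]-[.509,-.088])@y)
E
```

```text
w2 (np.float64(270.5), np.float64(162.0)) (np.int64(268), np.int64(273), np.int64(157), np.int64(167)) 66 0.00229378631317544
far edge 182.5 -0.016357661089968768Traceback (most recent call last):
  File "<stdin>", line 7, in <module>
    return umr_minimum(a, axis, None, out, keepdims, initial, where)
ValueError: zero-size array to reduction operation minimum which has no identity
```

```bash
python3 - <<'E'
from h import *
import cv2
y=np.array([-np.sin(YAW),np.cos(YAW)])
c=dict(vision.camera_info("wrist"),extrinsics=np.load("w3.npy"));im=cv2.imread("pics/w3.png")
print(im[198,262:284].mean(1).astype(int), im[185:212,271].mean(1).astype(int),im[155:162,164:170].mean())
m=cv2.inRange(cv2.cvtColor(im,cv2.COLOR_BGR2HSV),(2,120,60),(22,255,255))[165:245,270:310];yy,xx=np.nonzero(m);yb=yy.max()+165.5
for p,z in (((271.5,197.5),.088),((289,yb),.105)):
    o,d=ray("wrist",p,c);q=o+d*(z-o[2])/d[2];print(p,(q[:2]-[.509,-.088])@y)
E
```

```text
[221 220 222 221 220 173  89  82  88  86  91  84  87  99 133 157 172 175
 173 175 176 176] [140 140 142 138 139 137 102  73  75  78  81  80  84  86  90  87  81  78
  80 132 201 221 221 223 222 222 221] 59.54761904761905
(271.5, 197.5) -0.023561736555900433
(289, np.float64(220.5)) -0.04271310733752891
```

```bash
python3 -c "
from cell import job
print(job.sign_off())"
```

```text
the job is handed in; nothing more can be done
None
```

The job is handed in at about 12 s on the robot's clock: the hood stands open by itself, and the length stop has moved one hole to the right (about 26 mm measured, for a 25 mm spacing) with its button showing fully out. The sign-off gave no verdict.

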